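# Sort the seals, ink sticks and eraser into their trays after class

### The job

Tidy the front of the table: put the two stone seals into the red-lined tray, standing upright, the two black ink sticks into the blue-lined tray, lying flat, and the eraser, lying flat, into the free bay of the yellow-lined tray beside the binder clip. One thing to a bay, each resting on the felt; it does not matter which of the two seals or of the two ink sticks gets which bay of its tray. Set each thing down, do not drop it from a height.

Things in the scene. Friction and masses are not known exactly. Their poses are not given: they have to be found in the camera images.
- seal_a_mid (a point): brown stone seal standing upright, a 20 mm square column topped by a round knob, 54 mm tall in all (the straight square part is 46 mm). The point is on its axis, 27 mm above its foot; z is up its axis, x and y are square to its flat sides.
- seal_c_mid (a point): grey-green stone seal standing upright, a plain 24 mm square column, 55 mm tall. The point is at its centre, 27.5 mm above its foot; z is up its axis, x and y are square to its flat sides.
- ink_stick_a_mid (a point): the shorter black ink stick lying flat, 20 x 75 x 10 mm, one gold label. The point is at its centre, 5 mm above its underside; y along its length, x across its 20 mm width, z up.
- ink_stick_b_mid (a point): the longer black ink stick lying flat, 22 x 85 x 10 mm, two thin gold lines. The point is at its centre, 5 mm above its underside; y along its length, x across its 22 mm width, z up.
- eraser_mid (a point): white eraser in a green sleeve lying flat, 19 x 43 x 12 mm. The point is at its centre, 6 mm above its underside; y along its length, x across its 19 mm width, z up.
- tray_red: fixed wooden tray lined with red felt, 156 (x) x 116 (y) x 14 mm high, 4 mm walls; a wall across its middle makes two bays, each 72 (x) x 108 (y) mm inside, centred at x = +38 and -38 mm. Felt floor 4 mm above the underside. Origin: centre of the underside; +x points away from the robot within a few degrees, z up. For the seals. Both bays are empty.
- tray_blue: fixed wooden tray lined with blue felt, 156 (x) x 116 (y) x 14 mm high, 4 mm walls; a wall across its middle makes two bays, each 72 (x) x 108 (y) mm inside, centred at x = +38 and -38 mm. Felt floor 4 mm above the underside. Origin: centre of the underside; +x points away from the robot within a few degrees, z up. For the ink sticks. Both bays are empty.
- tray_yellow: fixed wooden tray lined with yellow felt, 156 (x) x 116 (y) x 14 mm high, 4 mm walls; a wall across its middle makes two bays, each 72 (x) x 108 (y) mm inside, centred at x = +38 and -38 mm. Felt floor 4 mm above the underside. Origin: centre of the underside; +x points away from the robot within a few degrees, z up. For stationery. A black binder clip, 41 mm high, is fixed in its far (+x) bay; the near (-x) bay is free.
Mind the look-alikes: they are no part of the job. What is meant by the part that bears eraser_mid is not turquoise, and is the smaller of those in its own colour.

How it is judged (in metres and radians):
At the end, for the whole second after the job is handed in: Seals upright in the red tray, ink sticks flat in the blue, one to a bay; eraser flat in the near bay of the yellow. Centres within 28 mm (tray x) and 46 mm (tray y; sticks 40) of the bay's centre, at resting height +-4 mm, tilt under 0.12 rad; all released and at rest (((x of seal_a_mid in the frame of tray_red between 0.01 and 0.066 m and y of seal_a_mid in the frame of tray_red between -0.046 and 0.046 m and z of seal_a_mid in the frame of tray_red between 0.027 and 0.035 m and angle between each of seal_a_mid, seal_c_mid's own z axis and vertical below 0.12 rad and x of seal_c_mid in the frame of tray_red between -0.066 and -0.01 m and y of seal_c_mid in the frame of tray_red between -0.046 and 0.046 m and z of seal_c_mid in the frame of tray_red between 0.0275 and 0.0355 m) or (x of seal_a_mid in the frame of tray_red between -0.066 and -0.01 m and y of seal_a_mid in the frame of tray_red between -0.046 and 0.046 m and z of seal_a_mid in the frame of tray_red between 0.027 and 0.035 m and angle between each of seal_a_mid, seal_c_mid's own z axis and vertical below 0.12 rad and x of seal_c_mid in the frame of tray_red between 0.01 and 0.066 m and y of seal_c_mid in the frame of tray_red between -0.046 and 0.046 m and z of seal_c_mid in the frame of tray_red between 0.0275 and 0.0355 m)) and ((x of ink_stick_a_mid in the frame of tray_blue between 0.01 and 0.066 m and y of ink_stick_a_mid in the frame of tray_blue between -0.04 and 0.04 m and z of ink_stick_a_mid in the frame of tray_blue between 0.005 and 0.013 m and angle between each of ink_stick_a_mid, ink_stick_b_mid's own z axis and vertical below 0.12 rad and x of ink_stick_b_mid in the frame of tray_blue between -0.066 and -0.01 m and y of ink_stick_b_mid in the frame of tray_blue between -0.04 and 0.04 m and z of ink_stick_b_mid in the frame of tray_blue between 0.005 and 0.013 m) or (x of ink_stick_a_mid in the frame of tray_blue between -0.066 and -0.01 m and y of ink_stick_a_mid in the frame of tray_blue between -0.04 and 0.04 m and z of ink_stick_a_mid in the frame of tray_blue between 0.005 and 0.013 m and angle between each of ink_stick_a_mid, ink_stick_b_mid's own z axis and vertical below 0.12 rad and x of ink_stick_b_mid in the frame of tray_blue between 0.01 and 0.066 m and y of ink_stick_b_mid in the frame of tray_blue between -0.04 and 0.04 m and z of ink_stick_b_mid in the frame of tray_blue between 0.005 and 0.013 m)) and x of eraser_mid in the frame of tray_yellow between -0.066 and -0.01 m and y of eraser_mid in the frame of tray_yellow between -0.046 and 0.046 m and z of eraser_mid in the frame of tray_yellow between 0.006 and 0.014 m and angle between eraser_mid's own z axis and vertical below 0.12 rad and linear speed of each of seal_a, seal_c, ink_stick_a, ink_stick_b, eraser below 0.02 m/s); the robot touches nothing.
It fails at once if the brown seal is let go more than 6 cm above its resting height (dropped or thrown) (height (world z) of seal_a_mid above 0.091 m and contact force between the fingers and seal_a below 0.01 N).
It fails at once if the grey-green seal is let go more than 6 cm above its resting height (dropped or thrown) (height (world z) of seal_c_mid above 0.0915 m and contact force between the fingers and seal_c below 0.01 N).
It fails at once if the shorter ink stick is let go more than 6 cm above its resting height (dropped or thrown) (height (world z) of ink_stick_a_mid above 0.069 m and contact force between the fingers and ink_stick_a below 0.01 N).
It fails at once if the longer ink stick is let go more than 6 cm above its resting height (dropped or thrown) (height (world z) of ink_stick_b_mid above 0.069 m and contact force between the fingers and ink_stick_b below 0.01 N).
It fails at once if the eraser is let go more than 6 cm above its resting height (dropped or thrown) (height (world z) of eraser_mid above 0.07 m and contact force between the fingers and eraser below 0.01 N).
It also fails if it takes over 134 s, if anything falls off the work surface, if the arm or the gripper's body presses on something with over 40 N, if the wrist force passes 120 N, or if a joint passes its speed limit or range.

### The arm

A 6-joint arm with a two-finger parallel gripper is mounted at the origin on a cart in front of the work surface, level with it; the furniture and walls round the work are solid. World frame = base frame: x ahead of the robot, y to its left, z up, the work surface at z = 0. Lengths are in m, angles in degrees, forces in N, time in s.
With the tool pointing down it reaches from about 0.375 to 0.925 m from the base axis. Payload 5.7 kg.
Tool frame: the origin (TCP) lies between the finger pads; the fingertips stand 25 mm ahead of it and the grasp point (between the pads) lies 6 mm ahead of it; z points along the fingers, y is the line along which they close (so a half turn about z gives the same grasp; the last joint's range is limited). The gripper opens to 88 mm and grips with 3 to 60 N. Pads are 20 mm wide; open, the fingers measure 115 mm over their backs; the gripper's body (75 mm by 178 mm) begins 61 mm behind the grasp point.
Start: joints at [65.254, 20.558, 86.54, -0, 72.909, -6.595], TCP at [0.187, 0.57, 0.218] pointing down, gripper open.
Joint ranges: [-170.27, 170.27], [-57.76, 135], [12.27, 136.19], [-55.21, 235.2], [11.17, 155.16], [-170.74, 170.74]. Speed limits (degrees/s): [136.94, 136.94, 180, 180, 180, 180].

### API

Orientations are given as [roll, pitch, yaw] about the fixed x, y, z axes, in that order (R = Rz(yaw) Ry(pitch) Rx(roll)).
In Python, from bench import ctrl gives the robot as it stands. The module is installed in compiled form; this text tells all that it offers.
- The arm moves only by the shell command python3 -m handwheel 'ROWS' [FORCE]. ROWS is JSON, one flat list of numbers, 7 for each row, row after row: the opening, from 0 (shut) to 1 (fully open), then the shift along the tool's x, y, z in units of 25 mm (1.0 is 25 mm), then the turn, a rotation vector about the tool's x, y, z in units of 6 degrees (1.0 is 6 degrees). A call has exactly 5 rows; each row is the pose to reach, as a shift and turn from the pose commanded when the call began, along the tool's axes at that moment; what a row does not reach only later rows make up. A row lasts 1/8 s, in which the tool goes at most 62.5 mm and 10.7 degrees, less where a joint would pass 70% of its speed; a pose out of reach is approached as far as the arm can. A call with a gripper value outside its range is refused whole. The fingers move at their own pace and stop on an object; FORCE is the grip in N (left out, the last holds). Time passes only in rows, so rows that repeat a pose let the fingers close, or fill a call up. It gives the time, the measured TCP pose, the force, the opening and the grip force at its end, in the units of the state.
- ctrl.get_obs(): the state, without advancing time (a new reading comes with each control period).
- ctrl.capture(name): name is "scene" or "top" or "wrist"; returns the picture (384x512x3 uint8, blue, green, red); there is no depth.
- ctrl.camera_info(name): a dict with "K" (3x3 intrinsics, pixels), "rvec" (rotation vector, rad) and "tvec" (3), from world to camera coordinates, as OpenCV has them. Camera axes: x right, y down, z forward; pixel columns grow to the right and rows downward; lengths in m; the calibration is good to about 2 mm. The wrist camera is an equidistant fisheye: a pixel r from the principal point sees the ray r / f radians off the axis. A picture is of the moment at which its call begins: read the wrist's pose just before it. camera_info takes no time and is no camera call; for the wrist camera it gives the pose at the moment of the call.
- ctrl.hand_in(): hands the job in; it is judged then, once.
Trained networks look in the newest picture that a camera, given by its name, has taken for a name from the list of things; names that differ only in an ending like _2 or _b are one class to them, and where a whole thing is asked for, a point or a joint stands for the part that bears it (a point fixed in the world has none). Each returns a list of dicts, best first, with "score" (0 to 1); they miss things now and then, are a little off and sometimes report something else, mostly with a low value. They report only what shows in the picture. A call takes as long as a camera call. They do not tell look-alikes from the thing itself.
- ctrl.masks_of(query, camera): "pixels" (384x512 bool, what is visible of it) and "bbox" ([left, top, right, bottom] in pixels, round what is visible of it).
The state is a dict: "t": time; "joints": joint angles; "dq": joint speeds; "joint_torque": joint torques, N m; "ee_pos": TCP position; "eef_rot": TCP orientation; "wrist_force": force on the tool from outside, world axes, zero at the start; "torque": the same for the moment, N m; "width": finger opening in m; "grasp_force": force on a finger pad.
Only numpy, scipy, OpenCV 4.12 (cv2) and the standard library are available. Lean on these libraries where they do the work, as an engineer would, in place of code of your own. Each camera call takes 0.05 s, during which the arm holds its last target. There are 200 camera calls.

## Working session

There is one attempt and no reset: what is moved stays moved. The work goes in short steps, Python scripts to look and compute and a shell command to move; the robot and the scene stay as the last step left them, time stands still between calls to the robot, and variables do not carry over. Pictures are saved under pics/ and viewed, at most 14 in all, crops included, and the job is handed in when it is done.

```bash
mkdir -p pics; cat > h.py <<'E'
import numpy as np, cv2
from bench import ctrl
def cam(n):
    c=ctrl.camera_info(n); return np.array(c['K'],float).reshape(3,3),cv2.Rodrigues(np.array(c['rvec'],float))[0],np.array(c['tvec'],float).ravel()
def ray(n,uv,c=None):
    K,R,t=c or cam(n); x=(uv[0]-K[0,2])/K[0,0]; y=(uv[1]-K[1,2])/K[1,1]
    if n=='wrist':
        r=np.hypot(x,y)+1e-12; d=np.array([np.sin(r)*x/r,np.sin(r)*y/r,np.cos(r)])
    else: d=np.array([x,y,1.])
    d=R.T@d; return -R.T@t, d/np.linalg.norm(d)
def atz(n,uv,z,c=None):
    o,d=ray(n,uv,c); return o+d*(z-o[2])/d[2]
def proj(n,P,c=None):
    K,R,t=c or cam(n); p=R@np.asarray(P,float)+t
    if n=='wrist':
        th=np.arctan2(np.hypot(p[0],p[1]),p[2]); r=np.hypot(p[0],p[1])+1e-12; x,y=th*p[0]/r,th*p[1]/r
    else: x,y=p[0]/p[2],p[1]/p[2]
    return np.array([K[0,0]*x+K[0,2],K[1,1]*y+K[1,2]])
def tri(rays):
    A=0;b=0
    for o,d in rays:
        M=np.eye(3)-np.outer(d,d);A=A+M;b=b+M@o
    return np.linalg.solve(A,b)
E
python3 - <<'E'
from h import *
for n in ('scene','top'):
    im=ctrl.capture(n); cv2.imwrite(f'pics/{n}0.png',cv2.resize(im,(800,600),interpolation=cv2.INTER_CUBIC)); cv2.imwrite(f'/tmp/{n}.png',im)
    K,R,t=cam(n); print(n,K[0,0],-R.T@t)
    for q in ('seal_a_mid','seal_c_mid','ink_stick_a_mid','ink_stick_b_mid','eraser_mid','tray_red','tray_blue','tray_yellow'):
        for m in ctrl.masks_of(q,n)[:4]:
            ys,xs=np.nonzero(m['pixels']); c=(xs.mean(),ys.mean()); (cx,cy),wh,a=cv2.minAreaRect(np.c_[xs,ys].astype(np.float32))
            print(q,round(m['score'],2),np.round(c,1),[int(v) for v in m['bbox']],np.round(wh,1),round(a),np.round(atz(n,c,0.01),3)[:2])
E
```

```text
scene 381.6150183212583 [ 0.17789014 -0.66778454  0.64511898]
seal_a_mid 0.59 [230. 222.] [225, 216, 235, 233] [18. 10.] 90 [ 0.443 -0.003]
seal_c_mid 0.6 [203.8 185. ] [201, 177, 207, 196] [19.  9.] 90 [0.437 0.172]
ink_stick_a_mid 0.81 [280.3 314. ] [271, 295, 289, 329] [36.7 11.2] 75 [ 0.427 -0.292]
ink_stick_b_mid 0.41 [184.1 163.7] [181, 156, 189, 172] [15.8  6.4] 80 [0.42 0.3 ]
eraser_mid 0.75 [220.5 206.4] [212, 199, 230, 213] [10.2 19.5] 50 [0.444 0.064]
eraser_mid 0.72 [250.6 271.4] [240, 263, 258, 279] [19.8 10.6] 45 [ 0.421 -0.17 ]
eraser_mid 0.46 [207.  174.8] [202, 171, 212, 177] [12.1  4.5] 27 [0.463 0.216]
tray_red 0.91 [355.2 287.8] [310, 254, 405, 324] [57. 80.] 62 [ 0.599 -0.303]
tray_blue 0.73 [279.9 201.2] [246, 179, 317, 223] [34.1 65.8] 69 [0.596 0.018]
tray_blue 0.61 [249.  165.1] [221, 151, 281, 183] [26.3 57.8] 73 [0.596 0.212]
tray_yellow 0.73 [248.4 165.3] [217, 148, 278, 183] [27.  57.8] 75 [0.594 0.212]
top 395.8219017605778 [0.38782154 0.02017505 0.96208496]
seal_a_mid 0.57 [266.5 227.1] [262, 223, 274, 234] [8. 9.] 90 [ 0.438 -0.013]
seal_a_mid 0.46 [17
[... 174 characters left out ...]
] [362, 223, 396, 237] [31.9  8.6] 17 [ 0.43  -0.285]
ink_stick_b_mid 0.59 [128.7 232.7] [114, 229, 146, 238] [35.1  8.7] 10 [0.423 0.315]
eraser_mid 0.74 [232.4 223.6] [227, 212, 240, 236] [23.2  9.9] 60 [0.446 0.069]
eraser_mid 0.68 [378.9 231.5] [360, 223, 395, 237] [32.1  9.5] 15 [ 0.429 -0.284]
eraser_mid 0.66 [169.9 217.2] [161, 211, 175, 224] [ 9.3 18.9] 67 [0.46  0.219]
eraser_mid 0.48 [329.3 234.4] [321, 229, 338, 240] [ 8.4 17. ] 74 [ 0.422 -0.164]
tray_red 0.93 [381.  159.8] [356, 127, 409, 192] [64.1 48.3] 85 [ 0.606 -0.296]
tray_blue 0.65 [250.6 161. ] [224, 128, 281, 193] [64. 48.] 84 [0.6   0.026]
tray_yellow 0.64 [171.  160.3] [147, 126, 194, 191] [63.5 48.3] 88 [0.6   0.221]
```

View pics/scene0.png

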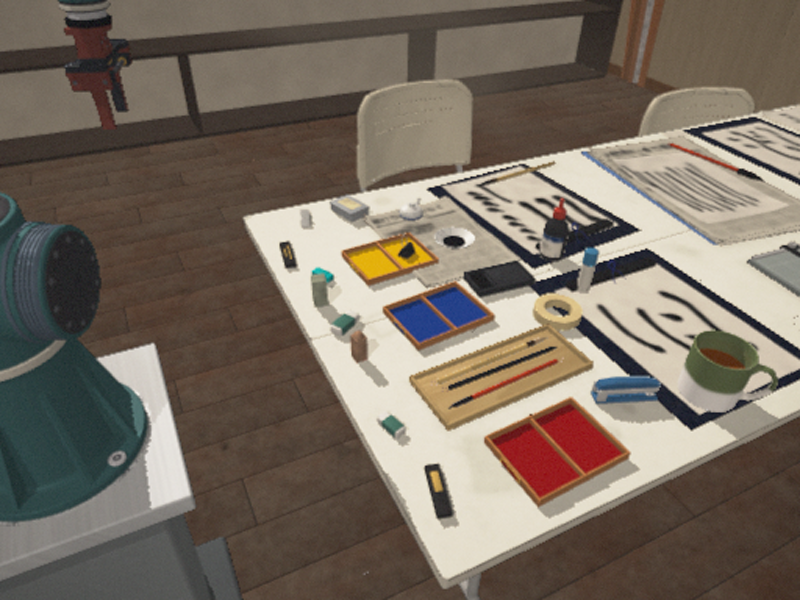

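```bash
python3 - <<'E'
from h import *
im=cv2.imread('/tmp/top.png')[110:260,100:420]
cv2.imwrite('pics/topcrop.png',cv2.resize(im,(800,375),interpolation=cv2.INTER_CUBIC))
E
```

```text
(no output)
```

View pics/topcrop.png

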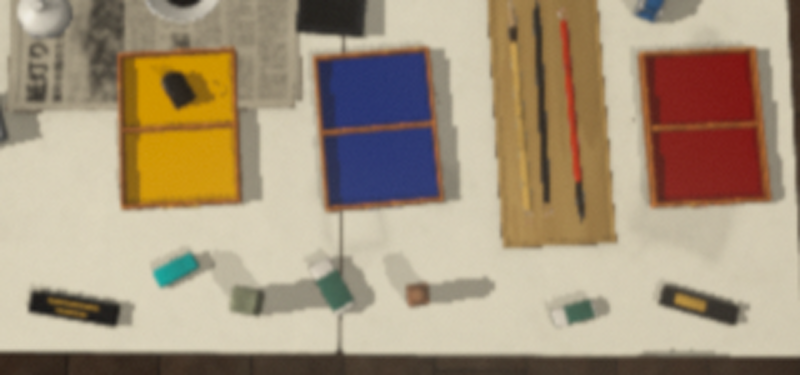

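The eraser candidates in the top picture are turquoise at (170,217), a large green one at (232,224) about 23 px long, and a small green one at (329,234) about 17 px, or 42 mm. The small green one at (329,234) fits: it isn't turquoise and it's the smaller of the green pair. The crop shows it at (573,312). The seals are at (198,229) grey and (266,227) brown, the sticks at (379,231) short with a label and (129,233) long with lines. The trays, left to right, are yellow, blue and red.

```bash
cat >> h.py <<'E'
from scipy.spatial.transform import Rotation as Ro
def go(p,yaw,cur=None):
    """units from present pose to TCP p, pointing down, closing line (tool y) along world angle yaw (mod 180, nearest)"""
    s=ctrl.get_obs(); R=Ro.from_euler('xyz',s['eef_rot'],degrees=True); p0=np.array(s['ee_pos'])
    if cur is not None: p0,R=cur
    y=R.as_matrix()[:,1]; a=np.degrees(np.arctan2(y[1],y[0])); d=(yaw-a+90)%180-90; b=np.radians(a+d)
    Y=np.array([np.cos(b),np.sin(b),0]);Z=np.array([0,0,-1.]);X=np.cross(Y,Z); T=Ro.from_matrix(np.c_[X,Y,Z])
    return np.round(R.inv().apply(np.array(p)-p0)/.025,2),np.round(np.degrees((R.inv()*T).as_rotvec())/6,2),(np.array(p),T)
E
python3 - <<'E'
from h import *
S=ctrl.get_obs();print(S['ee_pos'],S['eef_rot'],S['width'])
K,R,t=cam('wrist');print('wristcam',-R.T@t,R[2])
P={}
P['sa']=((230,222),(266.5,227.1));P['sc']=((203.8,185),(198.2,229.5));P['ia']=((280.3,314),(379.3,231.4))
P['ib']=((184.1,163.7),(128.7,232.7));P['er']=((250.6,271.4),(329.3,234.4))
P['tr']=((355.2,287.8),(381,159.8));P['tb']=((279.9,201.2),(250.6,161));P['ty']=((248.4,165.3),(171,160.3))
for k,(a,b) in P.items(): print(k,np.round(tri([ray('scene',a),ray('top',b)]),4))
for q,k in (('tray_red',0),('tray_blue',0),('tray_yellow',0),('ink_stick_a_mid',0),('ink_stick_b_mid',0),('eraser_mid',3)):
    m=ctrl.masks_of(q,'top')[k]; z=.014 if 'tray' in q else .01
    ys,xs=np.nonzero(m['pixels']); W=np.array([atz('top',u,z)[:2] for u in zip(xs,ys)]); r=cv2.minAreaRect((W*1000).astype(np.float32)); print(q,np.round(r[0],1),np.round(r[1],1),round(r[2],1))
E
```

```text
[0.18691613 0.57011147 0.21814476] [-1.79996298e+02 -1.38403344e-03  1.61847673e+02] 0.08783087731274758
wristcam [0.12477535 0.58869949 0.38480396] [ 0.23026068 -0.07540132 -0.97020341]
sa [ 0.4382 -0.0131  0.0198]
sc [0.4301 0.1479 0.0281]
ia [ 0.4298 -0.2872  0.0025]
ib [ 0.4241  0.319  -0.0021]
er [ 0.4223 -0.1653  0.0045]
tr [ 0.6065 -0.2979  0.001 ]
tb [0.6016 0.0262 0.0023]
ty [0.6009 0.2233 0.0014]Traceback (most recent call last):
  File "<stdin>", line 11, in <module>
  File "h.py", line 12, in atz
    o,d=ray(n,uv,c); return o+d*(z-o[2])/d[2]
        ~~~^^^^^^^^
  File "h.py", line 6, in ray
    K,R,t=c or cam(n); x=(uv[0]-K[0,2])/K[0,0]; y=(uv[1]-K[1,2])/K[1,1]
               ~~~^^^
  File "h.py", line 4, in cam
    c=ctrl.camera_info(n); return np.array(c['K'],float).reshape(3,3),cv2.Rodrigues(np.array(c['rvec'],float))[0],np.array(c['tvec'],float).ravel()
ValueError: time passes only in moves, steps and waits
```

```bash
python3 - <<'E'
from h import *
c=cam('top')
for q,k in (('tray_red',0),('tray_blue',0),('tray_yellow',0),('ink_stick_a_mid',0),('ink_stick_b_mid',0),('eraser_mid',3)):
    m=ctrl.masks_of(q,'top')[k]; z=.014 if 'tray' in q else .01
    ys,xs=np.nonzero(m['pixels']); W=np.array([atz('top',u,z,c)[:2] for u in zip(xs,ys)]); b=cv2.boxPoints(cv2.minAreaRect((W*1000).astype(np.float32)))
    e=b[1]-b[0],b[2]-b[1]; l=max(e,key=np.linalg.norm); print(q,np.round(b.mean(0)),[round(float(np.linalg.norm(v))) for v in e],'long axis deg',round(float(np.degrees(np.arctan2(l[1],l[0]))),1))
r=go([.424,.317,.15],-9.5); print(r[:2])
E
```

```text
tray_red [ 606. -294.] [120, 158] long axis deg 2.7
tray_blue [600.  26.] [116, 160] long axis deg 5.6
tray_yellow [599. 220.] [117, 158] long axis deg 3.6
ink_stick_a_mid [ 430. -284.] [21, 76] long axis deg 73.4
ink_stick_b_mid [423. 315.] [20, 84] long axis deg 79.9
eraser_mid [ 422. -164.] [41, 20] long axis deg -73.9
(array([-12.17,  -6.67,   2.73]), array([-0.  ,  0.  , 13.56]))
```

```bash
python3 -m handwheel '[0.5,-12.17,-6.67,2.73,0,0,13.5, 0.5,-12.17,-6.67,2.73,0,0,13.5, 0.5,-12.17,-6.67,2.73,0,0,13.5, 0.5,-12.17,-6.67,2.73,0,0,13.5, 0.5,-12.17,-6.67,2.73,0,0,13.5]' 15; python3 -c "
from h import *
print(go([.424,.317,.13],-9.5)[:2])"
```

```text
t: 1.88
ee_pos: [0.3978, 0.3449, 0.1577]
eef_rot: [180.0, -0.0, 107.8]
wrist_force: [0.5, 0.1, 0.2]
width: 0.0445
grasp_force: 0.0
(array([-1.38,  0.65,  1.11]), array([ 0.01, -0.  ,  4.55]))
```

```bash
python3 -m handwheel '[0.5,-1.38,0.65,1.11,0,0,4.55, 0.5,-1.38,0.65,1.11,0,0,4.55, 0.5,-1.38,0.65,1.11,0,0,4.55, 0.5,-1.38,0.65,1.11,0,0,4.55, 0.5,-1.38,0.65,1.11,0,0,4.55]'; cat > look.py <<'E'
import sys
from h import *
q,z,name=sys.argv[1],float(sys.argv[2]),sys.argv[3]
c=cam('wrist'); im=ctrl.capture('wrist')
if name!='-': cv2.imwrite(f'pics/{name}.png',im)
for m in ctrl.masks_of(q,'wrist')[:4]:
    ys,xs=np.nonzero(m['pixels']); W=np.array([atz('wrist',u,z,c)[:2] for u in zip(xs,ys)])*1000; b=cv2.boxPoints(cv2.minAreaRect(W.astype(np.float32)))
    e=b[1]-b[0],b[2]-b[1]; l=max(e,key=np.linalg.norm); print(round(m['score'],2),m['bbox'],np.round(b.mean(0)),np.round(W.mean(0)),[round(float(np.linalg.norm(v))) for v in e],'long deg',round(float(np.degrees(np.arctan2(l[1],l[0]))),1))
s=ctrl.get_obs();print(s['t'],np.round(s['ee_pos'],4),np.round(s['eef_rot'],1))
E
python3 look.py ink_stick_b_mid 0.008 w1
```

```text
t: 2.5
ee_pos: [0.4227, 0.3187, 0.1302]
eef_rot: [180.0, -0.0, 81.0]
wrist_force: [-0.1, -0.1, -0.4]
width: 0.0437
grasp_force: 0.0
0.88 [247.7, 149.5, 269.0, 234.4] [422. 313.] [423. 314.] [22, 85] long deg 81.2
2.6 [0.4226 0.3188 0.1302] [180.   -0.   80.9]
```

View pics/w1.png

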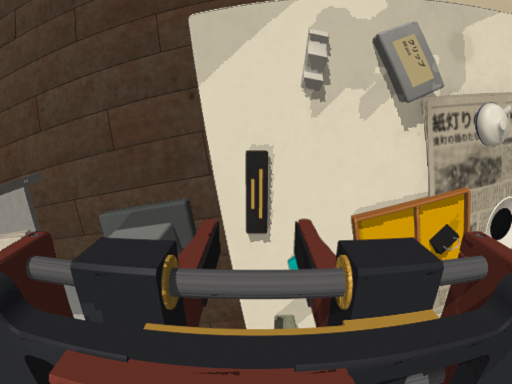

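```bash
python3 -m handwheel '[0.5,-0.15,0,1.5,0,0,0, 0.5,-0.15,0,3,0,0,0, 0.5,-0.15,0,4.08,0,0,0, 0,-0.15,0,4.08,0,0,0, 0,-0.15,0,4.08,0,0,0]' 20; python3 -m handwheel '[0,0,0,0,0,0,0, 0,0,0,0,0,0,0, 0,0,0,-0.4,0,0,0, 0,0,0,-1.6,0,0,0, 0,0,0,-3.2,0,0,0]' 20;  python3 -c "
from h import *
print(go([.639,.03,.11],5)[:2])"
```

```text
t: 3.22
ee_pos: [0.4226, 0.3153, 0.0289]
eef_rot: [180.0, -0.0, 80.9]
wrist_force: [0.3, -0.3, 0.4]
width: 0.0273
grasp_force: 0.0
t: 3.85
ee_pos: [0.4215, 0.3145, 0.109]
eef_rot: [-179.9, 0.1, 80.8]
wrist_force: [0.1, 0.2, 0.5]
width: 0.0002
grasp_force: 0.0
(array([-9.85, 10.4 , -0.04]), array([-0.01,  0.01, -2.36]))
```

```bash
python3 look.py ink_stick_b_mid 0.008 w2; python3 - <<'E'
from h import *
im=ctrl.capture('top')
for m in ctrl.masks_of('ink_stick_b_mid','top')[:3]: print(m['score'],m['bbox'])
s=ctrl.get_obs(); T=Ro.from_euler('xyz',s['eef_rot'],degrees=True)
for d in (.006,.025): print(proj('wrist',np.array(s['ee_pos'])+T.apply([0,0,d])))
E
```

```text
0.69 [245.5, 147.3, 271.4, 220.4] [423. 320.] [424. 323.] [22, 69] long deg 80.5
3.95 [0.4249 0.3165 0.1126] [179.6  -0.3  80.8]
0.83 [117.9, 228.1, 146.5, 239.7]
[255.54007005 227.80333032]
[255.61469484 218.11019152]
```

View pics/w2.png

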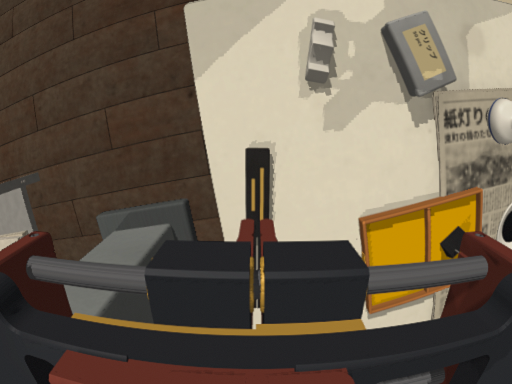

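```bash
python3 -m handwheel '[0.5,0,0,0,0,0,0, 0.5,0,0,0,0,0,0, 0.5,0,0,0,0,0,0, 0.5,0,0,0.5,0,0,0, 0.5,0,0,1.0,0,0,0]' 40;python3 -m handwheel '[0.5,0,0,0.8,0,0,0, 0.5,0,0,1.6,0,0,0, 0.5,0,0,2.32,0,0,0, 0.5,0,0,2.32,0,0,0, 0.3,0,0,2.32,0,0,0]' 40; python3 -m handwheel '[0,0,0,0,0,0,0, 0,0,0,0,0,0,0, 0,0,0,0,0,0,0, 0,0,0,0,0,0,0, 0,0,0,0,0,0,0]' 40
```

```text
t: 4.68
ee_pos: [0.4219, 0.3147, 0.082]
eef_rot: [-180.0, 0.0, 80.8]
wrist_force: [-0.4, -0.5, 0.1]
width: 0.0436
grasp_force: 0.0
t: 5.3
ee_pos: [0.4221, 0.3149, 0.025]
eef_rot: [-180.0, 0.0, 80.8]
wrist_force: [-0.4, 0.8, -0.3]
width: 0.037
grasp_force: 0.0
t: 5.92
ee_pos: [0.4221, 0.3149, 0.0251]
eef_rot: [-180.0, 0.0, 80.8]
wrist_force: [-1.0, -0.1, -0.1]
width: 0.0006
grasp_force: 0.0
```

```bash
python3 look.py ink_stick_b_mid 0.008 w3; python3 - <<'E'
from h import *
im=ctrl.capture('scene');cv2.imwrite('/tmp/s.png',im); a=cv2.resize(im[120:220,120:250],(520,400),interpolation=cv2.INTER_CUBIC)
b=cv2.resize(cv2.imread('pics/w3.png'),(800,600))[150:550,260:540]
cv2.imwrite('pics/c3.png',np.hstack([a,b]))
E
```

```text
0.67 [239.6, 158.9, 277.7, 225.3] [426. 335.] [426. 336.] [23, 41] long deg 80.8
6.025 [0.422  0.3149 0.0251] [-180.     0.    80.8]
```

View pics/c3.png

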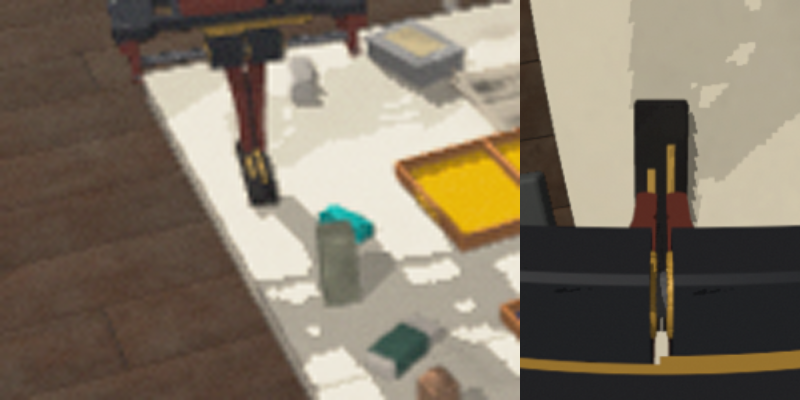

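The fingers shut above the stick with no contact, so the fingertips stand higher than the readings imply. I'll feel for its top with the shut fingers.

```bash
python3 -m handwheel '[0,0,0,0.04,0,0,0, 0,0,0,0.08,0,0,0, 0,0,0,0.12,0,0,0, 0,0,0,0.12,0,0,0, 0,0,0,0.12,0,0,0]' 20; python3 -m handwheel '[0,0,0,0.04,0,0,0, 0,0,0,0.08,0,0,0, 0,0,0,0.12,0,0,0, 0,0,0,0.12,0,0,0, 0,0,0,0.12,0,0,0]' 20; python3 - <<'E'
from h import *
c=cam('wrist');s=ctrl.get_obs();print(s['wrist_force'],s['joint_torque'])
# check calibration of wrist camera: tray corners height, via scene+top
E
```

```text
t: 6.7
ee_pos: [0.422, 0.3149, 0.022]
eef_rot: [-180.0, 0.0, 80.8]
wrist_force: [0.3, 0.1, 0.9]
width: 0.0004
grasp_force: 0.0
t: 7.32
ee_pos: [0.4221, 0.3149, 0.0191]
eef_rot: [-180.0, 0.0, 80.8]
wrist_force: [0.3, -0.3, 0.1]
width: 0.0004
grasp_force: 0.0
[ 0.32368472 -0.31770544  0.12888276] [-7.21770757e-04 -5.01143932e+01 -1.54935086e+01  4.55781736e-02
 -3.11240391e-02 -5.70021564e-05]
```

```bash
python3 -m handwheel '[0,0,0,0.04,0,0,0, 0,0,0,0.08,0,0,0, 0,0,0,0.12,0,0,0, 0,0,0,0.16,0,0,0, 0,0,0,0.16,0,0,0]' 20 | grep -E 'ee_pos|wrist'; python3 look.py ink_stick_b_mid 0.0 w4; python3 - <<'E'
from h import *
im=ctrl.capture('scene'); a=cv2.resize(im[100:180,150:230],(600,600),interpolation=cv2.INTER_CUBIC)
cv2.imwrite('pics/c4.png',a)
s=ctrl.get_obs();T=Ro.from_euler('xyz',s['eef_rot'],degrees=True)
for d in (.006,.025): p=proj('scene',np.array(s['ee_pos'])+T.apply([0,0,d]));print((p-[150,100])*7.5)
E
```

```text
ee_pos: [0.422, 0.3148, 0.015]
wrist_force: [-0.7, -0.6, 0.0]
0.85 [238.6, 162.6, 277.5, 222.7] [426. 335.] [426. 336.] [23, 39] long deg 80.6
8.05 [0.422  0.3148 0.015 ] [-180.     0.    80.8]
[249.59493974 460.93434502]
[254.10876574 499.87494453]
```

View pics/c4.png

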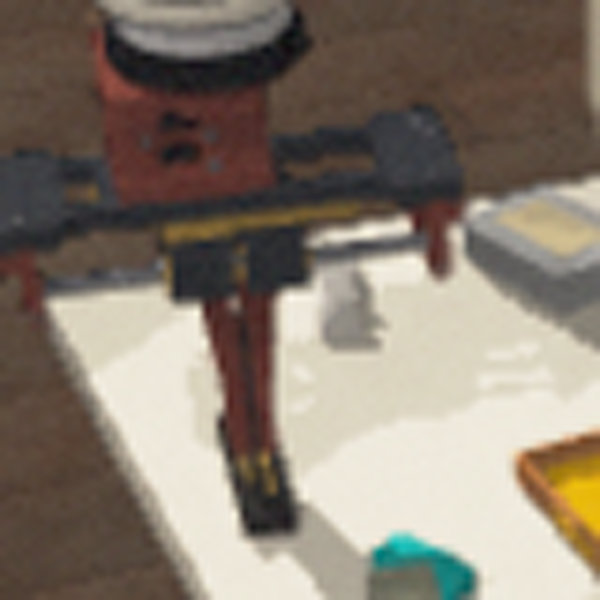

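The visible tip in the scene crop is at (255,460), but it should be at (254,500), so it's about 20 mm higher than nominal. I'll keep feeling downward.

```bash
for i in 1 ; do python3 -m handwheel '[0,0,0,0.03,0,0,0, 0,0,0,0.06,0,0,0, 0,0,0,0.09,0,0,0, 0,0,0,0.12,0,0,0, 0,0,0,0.12,0,0,0]' 20 | grep -E 'ee_pos|wrist'; python3 -m handwheel '[0,0,0,0.03,0,0,0, 0,0,0,0.06,0,0,0, 0,0,0,0.09,0,0,0, 0,0,0,0.12,0,0,0, 0,0,0,0.12,0,0,0]' 20 | grep -E 'ee_pos|wrist'; done
```

```text
ee_pos: [0.422, 0.3148, 0.012]
wrist_force: [-0.2, -0.1, -0.3]
ee_pos: [0.422, 0.3148, 0.009]
wrist_force: [0.1, -0.0, 0.3]
```

```bash
python3 -m handwheel '[0,0,0,0.03,0,0,0, 0,0,0,0.06,0,0,0, 0,0,0,0.09,0,0,0, 0,0,0,0.12,0,0,0, 0,0,0,0.12,0,0,0]' 20 | grep -E 'ee_pos|wrist';  python3 -m handwheel '[0,0,0,0.03,0,0,0, 0,0,0,0.06,0,0,0, 0,0,0,0.09,0,0,0, 0,0,0,0.12,0,0,0, 0,0,0,0.12,0,0,0]' 20 | grep -E 'ee_pos|wrist'
```

```text
ee_pos: [0.4221, 0.3148, 0.006]
wrist_force: [-0.2, -0.8, 0.3]
ee_pos: [0.4222, 0.3149, 0.0057]
wrist_force: [-6.1, -3.4, 30.8]
```

```bash
python3 -m handwheel '[0,0,0,-0.4,0,0,0, 0.45,0,0,-0.4,0,0,0, 0.45,0,0,-0.4,0,0,0, 0.45,0,0,-0.4,0,0,0, 0.45,0,0,-0.4,0,0,0]' 40 ; python3 -m handwheel '[0.45,0,0,0.1,0,0,0, 0.45,0,0,0.2,0,0,0, 0.45,0,0,0.3,0,0,0, 0.45,0,0,0.4,0,0,0, 0.45,0,0,0.4,0,0,0]' 40;python3 -m handwheel '[0.45,0,0,0.06,0,0,0, 0.45,0,0,0.12,0,0,0, 0.45,0,0,0.18,0,0,0, 0.45,0,0,0.22,0,0,0, 0.45,0,0,0.22,0,0,0]' 40
```

```text
t: 11.22
ee_pos: [0.4219, 0.3147, 0.0127]
eef_rot: [-180.0, 0.0, 80.8]
wrist_force: [-0.8, 0.4, 0.6]
width: 0.0369
grasp_force: 0.0
t: 11.85
ee_pos: [0.4219, 0.3147, 0.0028]
eef_rot: [-180.0, 0.0, 80.8]
wrist_force: [-0.0, 0.2, -0.3]
width: 0.0395
grasp_force: 0.0
t: 12.48
ee_pos: [0.422, 0.3148, -0.0025]
eef_rot: [-180.0, 0.0, 80.8]
wrist_force: [0.4, 0.4, 0.2]
width: 0.0395
grasp_force: 0.0
```

No contact with the table, so the fingers are straddling the stick. Closing.

```bash
python3 -m handwheel '[0.2,0,0,0,0,0,0, 0.1,0,0,0,0,0,0, 0,0,0,0,0,0,0, 0,0,0,0,0,0,0, 0,0,0,0,0,0,0]' 30
```

```text
t: 13.1
ee_pos: [0.4222, 0.3149, -0.0024]
eef_rot: [180.0, 0.0, 80.8]
wrist_force: [0.3, 0.6, 0.2]
width: 0.0215
grasp_force: 30.0
```

```bash
python3 -m handwheel '[0,0,0,-0.3,0,0,0, 0,0,0,-1,0,0,0, 0,0,0,-2,0,0,0, 0,0,0,-3,0,0,0, 0,0,0,-3.6,0,0,0]' 30;  python3 -c "
from h import *
print(go([.639,.03,.09],5)[:2])"
```

```text
t: 13.72
ee_pos: [0.4225, 0.3152, 0.0891]
eef_rot: [179.9, -0.1, 80.8]
wrist_force: [-0.7, 0.0, -0.4]
width: 0.0217
grasp_force: 30.0
(array([-9.88, 10.37, -0.03]), array([ 0.01, -0.01, -2.36]))
```

```bash
python3 -m handwheel '[0,-1.9,2,0,0,0,-0.5, 0,-3.9,4.1,0,0,0,-1, 0,-5.9,6.2,0,0,0,-1.6, 0,-7.9,8.3,0,0,0,-2, 0,-9.88,10.37,0,0,0,-2.36]' 30; python3 -m handwheel '[0,0,0,0,0,0,0, 0,0,0,0,0,0,0, 0,0,0,0,0,0,0, 0,0,0,0,0,0,0, 0,0,0,0,0,0,0]' 30; python3 look.py tray_blue 0.012 w5
```

```text
t: 14.35
ee_pos: [0.612, 0.0643, 0.0876]
eef_rot: [-180.0, -0.0, 95.1]
wrist_force: [1.2, 0.6, -0.6]
width: 0.0213
grasp_force: 30.0
t: 14.98
ee_pos: [0.6107, 0.0669, 0.0877]
eef_rot: [-180.0, 0.0, 95.1]
wrist_force: [0.5, 0.5, -0.2]
width: 0.0217
grasp_force: 30.0
0.65 [152.8, 181.2, 330.3, 240.3] [597.  55.] [593.  57.] [55, 156] long deg 5.1
15.075 [0.611  0.0666 0.0877] [180.   0.  95.]
```

View pics/w5.png

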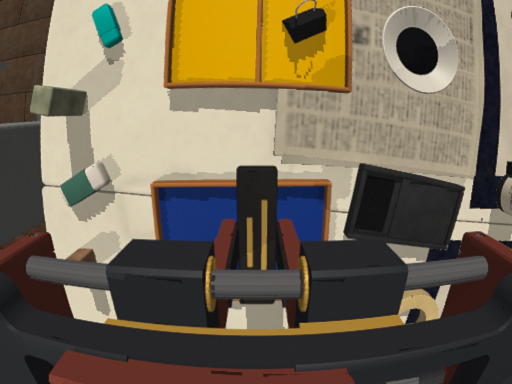

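```bash
python3 -c "
from h import *
print(go([.638,.03,.09],5)[:2]);print(go([.638,.03,.012],5)[:2])"
```

```text
(array([-1.55,  0.95, -0.09]), array([0.  , 0.  , 0.01]))
(array([-1.55,  0.95,  3.03]), array([0.  , 0.  , 0.01]))
```

```bash
python3 -m handwheel '[0,-0.8,0.5,0,0,0,0, 0,-1.55,0.95,0.2,0,0,0, 0,-1.55,0.95,1.2,0,0,0, 0,-1.55,0.95,2.2,0,0,0, 0,-1.55,0.95,2.9,0,0,0]' 30; python3 -m handwheel '[0,0,0,0.06,0,0,0, 0,0,0,0.12,0,0,0, 0,0,0,0.18,0,0,0, 0,0,0,0.24,0,0,0, 0,0,0,0.3,0,0,0]' 30;
```

```text
t: 15.7
ee_pos: [0.6386, 0.028, 0.0135]
eef_rot: [-180.0, 0.0, 94.9]
wrist_force: [0.3, 1.0, -1.2]
width: 0.0216
grasp_force: 30.0
t: 16.32
ee_pos: [0.6384, 0.0296, 0.0079]
eef_rot: [180.0, 0.0, 95.0]
wrist_force: [0.1, -1.1, -0.6]
width: 0.0214
grasp_force: 30.0
```

```bash
python3 -m handwheel '[0,0,0,0.05,0,0,0, 0,0,0,0.1,0,0,0, 0,0,0,0.14,0,0,0, 0,0,0,0.18,0,0,0, 0,0,0,0.18,0,0,0]' 30; python3 -m handwheel '[0,0,0,0.03,0,0,0, 0,0,0,0.06,0,0,0, 0,0,0,0.09,0,0,0, 0,0,0,0.12,0,0,0, 0,0,0,0.12,0,0,0]' 30;
```

```text
t: 16.95
ee_pos: [0.6381, 0.0295, 0.003]
eef_rot: [-180.0, 0.0, 95.0]
wrist_force: [-0.1, 0.3, -0.2]
width: 0.0217
grasp_force: 30.0
t: 17.58
ee_pos: [0.6383, 0.0295, 0.0016]
eef_rot: [180.0, 0.0, 95.0]
wrist_force: [-3.7, -0.6, 12.1]
width: 0.0216
grasp_force: 30.0
```

```bash
python3 -m handwheel '[0.4,0,0,0,0,0,0, 0.4,0,0,0,0,0,0, 0.4,0,0,-0.3,0,0,0, 0.4,0,0,-1.3,0,0,0, 0.4,0,0,-3.5,0,0,0]' 30; python3 -c "
from h import *
print(go([.43,-.2855,.09],-16.5)[:2])"
```

```text
t: 18.2
ee_pos: [0.636, 0.0296, 0.0863]
eef_rot: [-179.7, -0.0, 95.0]
wrist_force: [0.6, 0.5, -0.1]
width: 0.0351
grasp_force: 0.0
(array([-11.84,  -9.31,  -0.11]), array([-0.05,  0.  ,  3.58]))
```

```bash
python3 -m handwheel '[0.45,-2,-1.6,0,0,0,0.6, 0.45,-4,-3.2,0,0,0,1.2, 0.45,-6,-4.7,0,0,0,1.8, 0.45,-8,-6.3,0,0,0,2.4, 0.45,-9.5,-7.5,0,0,0,3]' 30; python3 -c "
from h import *
print(go([.43,-.2855,.09],-16.5)[:2])"
```

```text
t: 18.82
ee_pos: [0.4709, -0.2252, 0.0881]
eef_rot: [180.0, 0.0, 76.8]
wrist_force: [0.8, -1.1, 0.8]
width: 0.0396
grasp_force: 0.0
(array([-2.72, -1.04, -0.07]), array([0.01, 0.01, 0.56]))
```

```bash
python3 -m handwheel '[0.45,-1.3,-0.5,0,0,0,0.3, 0.45,-2.72,-1.04,0,0,0,0.5, 0.45,-2.72,-1.04,0,0,0,0.56, 0.45,-2.72,-1.04,0,0,0,0.56, 0.45,-2.72,-1.04,0,0,0,0.56]' 30; python3 look.py ink_stick_a_mid 0.008 w6
```

```text
t: 19.45
ee_pos: [0.432, -0.2829, 0.0877]
eef_rot: [-180.0, -0.0, 73.7]
wrist_force: [0.1, 0.2, -0.3]
width: 0.0396
grasp_force: 0.0
0.94 [242.0, 160.3, 267.1, 246.8] [ 429. -288.] [ 429. -287.] [20, 75] long deg 74.2
19.55 [ 0.432  -0.2829  0.0876] [-180.    -0.    73.7]
```

View pics/w6.png

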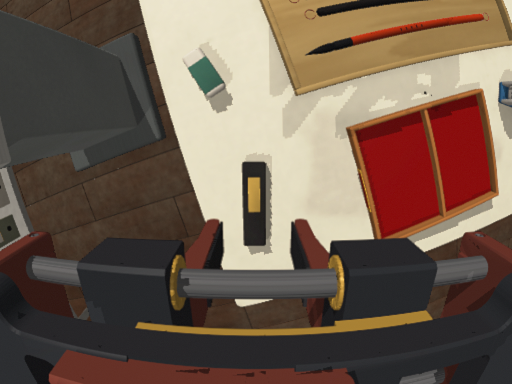

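```bash
python3 -m handwheel '[0.45,-0.18,-0.05,1,0,0,0, 0.45,-0.18,-0.05,2,0,0,0, 0.45,-0.18,-0.05,3,0,0,0, 0.45,-0.18,-0.05,3.5,0,0,0, 0.45,-0.18,-0.05,3.58,0,0,0]' 30; python3 -m handwheel '[0.2,0,0,0,0,0,0, 0,0,0,0,0,0,0, 0,0,0,0,0,0,0, 0,0,0,0,0,0,0, 0,0,0,0,0,0,0]' 30
```

```text
t: 20.18
ee_pos: [0.4288, -0.2872, -0.0024]
eef_rot: [-179.9, -0.0, 73.7]
wrist_force: [0.4, -0.6, -0.5]
width: 0.0394
grasp_force: 0.0
t: 20.8
ee_pos: [0.4294, -0.2882, -0.0012]
eef_rot: [179.9, 0.0, 73.6]
wrist_force: [-0.8, 0.3, 6.8]
width: 0.0197
grasp_force: 30.0
```

```bash
python3 -m handwheel '[0,0,0,-0.3,0,0,0, 0,0,0,-1,0,0,0, 0,0,0,-2,0,0,0, 0,0,0,-3,0,0,0, 0,0,0,-3.6,0,0,0]' 30;  python3 -c "
from h import *
print(go([.562,.022,.09],5)[:2])"
```

```text
t: 21.42
ee_pos: [0.4292, -0.2881, 0.0895]
eef_rot: [179.9, 0.0, 73.6]
wrist_force: [0.2, -0.8, 0.9]
width: 0.0195
grasp_force: 30.0
(array([13.4 ,  1.6 , -0.03]), array([ 0.01,  0.01, -3.56]))
```

```bash
python3 -m handwheel '[0,2,0.2,0,0,0,-0.6, 0,4.2,0.5,0,0,0,-1.2, 0,6.4,0.8,0,0,0,-2, 0,8.6,1,0,0,0,-3, 0,10.5,1.3,0,0,0,-3.56]' 30;  python3 -m handwheel '[0,0,0,0,0,0,0, 0,0,0,0,0,0,0, 0,0,0,0,0,0,0, 0,0,0,0,0,0,0, 0,0,0,0,0,0,0]' 30; python3 -c "
from h import *
print(go([.562,.022,.0055],5)[:2])"
```

```text
t: 22.05
ee_pos: [0.5341, -0.043, 0.0881]
eef_rot: [-180.0, -0.0, 95.2]
wrist_force: [-0.1, -1.1, -0.1]
width: 0.0198
grasp_force: 30.0
t: 22.68
ee_pos: [0.5339, -0.0458, 0.0881]
eef_rot: [-180.0, 0.0, 94.9]
wrist_force: [0.0, -0.4, 0.0]
width: 0.0195
grasp_force: 30.0
(array([2.61, 1.35, 3.3 ]), array([-0.  ,  0.  , -0.01]))
```

```bash
python3 -m handwheel '[0,1.8,1,0,0,0,0, 0,2.61,1.35,0,0,0,0, 0,2.61,1.35,1.4,0,0,0, 0,2.61,1.35,2.6,0,0,0, 0,2.61,1.35,3.3,0,0,0]' 30;  python3 -m handwheel '[0,0,0,0.04,0,0,0, 0,0,0,0.08,0,0,0, 0,0,0,0.12,0,0,0, 0,0,0,0.12,0,0,0, 0,0,0,0.12,0,0,0]' 30
```

```text
t: 23.3
ee_pos: [0.5613, 0.0227, 0.0043]
eef_rot: [-179.9, -0.0, 95.0]
wrist_force: [-0.6, -0.8, -1.0]
width: 0.0195
grasp_force: 30.0
t: 23.92
ee_pos: [0.5623, 0.0228, 0.003]
eef_rot: [180.0, 0.0, 95.0]
wrist_force: [-1.0, 0.4, -1.5]
width: 0.0197
grasp_force: 30.0
```

```bash
python3 -m handwheel '[0.4,0,0,0.04,0,0,0, 0.4,0,0,0.04,0,0,0, 0.4,0,0,-0.3,0,0,0, 0.4,0,0,-1.3,0,0,0, 0.4,0,0,-3.4,0,0,0]' 30; python3 -c "
from h import *
print(go([.437,-.06,.1],5)[:2])"
```

```text
t: 24.55
ee_pos: [0.5603, 0.023, 0.0872]
eef_rot: [-179.7, -0.0, 95.0]
wrist_force: [1.2, -0.1, 0.3]
width: 0.0353
grasp_force: 0.0
(array([-2.88, -5.2 , -0.49]), array([-0.04, -0.01, -0.  ]))
```

```bash
python3 -m handwheel '[0.5,-1,-2,-0.5,0,0,0, 0.5,-2,-4,-0.5,0,0,0, 0.5,-2.88,-5.2,-0.5,0,0,0, 0.5,-2.88,-5.2,-0.5,0,0,0, 0.5,-2.88,-5.2,-0.5,0,0,0]' 30; python3 look.py seal_a_mid 0.046 w7; python3 look.py seal_c_mid 0.055 -
```

```text
t: 25.18
ee_pos: [0.4401, -0.0602, 0.1007]
eef_rot: [179.9, 0.0, 95.0]
wrist_force: [0.4, -0.7, -0.5]
width: 0.0434
grasp_force: 0.0
25.275 [ 0.4403 -0.0599  0.1004] [179.9   0.   95. ]
25.375 [ 0.4399 -0.0598  0.1002] [180.    0.   95.1]
```

View pics/w7.png

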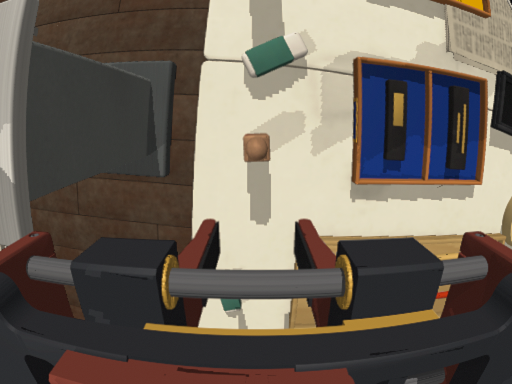

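```bash
python3 - <<'E'
from h import *
c=cam('wrist')
for z in (.046,.02): print(z,[np.round(atz('wrist',u,z,c),4)[:2] for u in ((257,147.5),(244,147.5),(270,147.5))])
p=tri([ray('wrist',(257,147.5),c),ray('top',(266.5,225.5))]);print(p)
print(go([.4385,-.0115,.1],5)[:2])
E
```

```text
0.046 [array([ 0.4364, -0.0148]), array([ 0.4268, -0.0156]), array([ 0.446 , -0.0139])]
0.02 [array([ 0.4367, -0.017 ]), array([ 0.4259, -0.0179]), array([ 0.4474, -0.016 ])]
[ 0.43601029 -0.00946604  0.11227638]
(array([1.93, 0.11, 0.01]), array([0.01, 0.  , 0.01]))
```

```bash
python3 -m handwheel '[0.5,1.84,0.02,0,0,0,0, 0.5,1.84,0.02,0.8,0,0,0, 0.5,1.84,0.02,1.8,0,0,0, 0.5,1.84,0.02,2.8,0,0,0, 0.5,1.84,0.02,3.4,0,0,0]' 25; python3 -m handwheel '[0.3,0,0,0,0,0,0, 0,0,0,0,0,0,0, 0,0,0,0,0,0,0, 0,0,0,0,0,0,0, 0,0,0,0,0,0,0]' 25
```

```text
t: 26.0
ee_pos: [0.4354, -0.0137, 0.0139]
eef_rot: [-179.9, -0.0, 95.1]
wrist_force: [0.7, 0.2, 0.4]
width: 0.0439
grasp_force: 0.0
t: 26.62
ee_pos: [0.4359, -0.0144, 0.0157]
eef_rot: [179.9, 0.0, 95.0]
wrist_force: [-1.0, 0.9, 6.4]
width: 0.0199
grasp_force: 25.0
```

```bash
python3 -m handwheel '[0,0,0,-0.3,0,0,0, 0,0,0,-1,0,0,0, 0,0,0,-2,0,0,0, 0,0,0,-3,0,0,0, 0,0,0,-3.2,0,0,0]' 25;  python3 -c "
from h import *
print(go([.643,-.295,.095],2.7)[:2])"
```

```text
t: 27.25
ee_pos: [0.4363, -0.0145, 0.0966]
eef_rot: [179.8, 0.1, 95.0]
wrist_force: [-0.8, -0.3, -1.1]
width: 0.0196
grasp_force: 25.0
(array([-11.9 ,   7.26,   0.1 ]), array([0.03, 0.01, 0.38]))
```

```bash
python3 -m handwheel '[0,-1.5,0.9,0,0,0,0.1, 0,-3,1.8,0,0,0,0.2, 0,-4.5,2.7,0,0,0,0.3, 0,-6,3.7,0,0,0,0.38, 0,-7.5,4.6,0,0,0,0.38]' 25;  python3 -m handwheel '[0,-1.5,0.9,0,0,0,0, 0,-3,1.8,0,0,0,0, 0,-4.4,2.66,0,0,0,0, 0,-4.4,2.66,0,0,0,0, 0,-4.4,2.66,0,0,0,0]' 25; python3 look.py tray_red 0.012 -; python3 -c "
from h import *
print(go([.643,-.295,.028],2.7)[:2])"
```

```text
t: 27.88
ee_pos: [0.5664, -0.1921, 0.094]
eef_rot: [-179.9, -0.0, 92.7]
wrist_force: [-0.6, -0.0, 0.0]
width: 0.0198
grasp_force: 25.0
t: 28.5
ee_pos: [0.6365, -0.2969, 0.0937]
eef_rot: [-179.9, -0.1, 92.7]
wrist_force: [0.2, -0.5, -0.8]
width: 0.0198
grasp_force: 25.0
0.87 [130.4, 129.5, 314.3, 242.2] [ 604. -290.] [ 603. -284.] [99, 159] long deg 2.8
28.6 [ 0.6366 -0.2963  0.0943] [-1.799e+02 -1.000e-01  9.270e+01]
(array([0.04, 0.26, 2.65]), array([-0.02, -0.01,  0.01]))
```

```bash
python3 -m handwheel '[0,0.04,0.26,0,0,0,0, 0,0.04,0.26,0.6,0,0,0, 0,0.04,0.26,1.4,0,0,0, 0,0.04,0.26,2.2,0,0,0, 0,0.04,0.26,2.6,0,0,0]' 25;  python3 -m handwheel '[0,0,0,0.07,0,0,0, 0,0,0,0.14,0,0,0, 0,0,0,0.21,0,0,0, 0,0,0,0.25,0,0,0, 0,0,0,0.25,0,0,0]' 25
```

```text
t: 29.22
ee_pos: [0.6428, -0.2957, 0.0274]
eef_rot: [-179.8, -0.1, 92.7]
wrist_force: [-0.3, 0.3, -0.6]
width: 0.0195
grasp_force: 25.0
t: 29.85
ee_pos: [0.6444, -0.2966, 0.0241]
eef_rot: [180.0, 0.0, 92.7]
wrist_force: [-0.2, -0.3, -0.9]
width: 0.02
grasp_force: 25.0
```

```bash
python3 -m handwheel '[0,0,0,0.04,0,0,0, 0,0,0,0.08,0,0,0, 0,0,0,0.12,0,0,0, 0,0,0,0.12,0,0,0, 0,0,0,0.12,0,0,0]' 25;  python3 -m handwheel '[0,0,0,0.03,0,0,0, 0,0,0,0.06,0,0,0, 0,0,0,0.06,0,0,0, 0,0,0,0.06,0,0,0, 0,0,0,0.06,0,0,0]' 25
```

```text
t: 30.48
ee_pos: [0.6443, -0.2965, 0.0208]
eef_rot: [-180.0, 0.0, 92.7]
wrist_force: [0.5, -0.2, -0.5]
width: 0.0201
grasp_force: 25.0
t: 31.1
ee_pos: [0.6443, -0.2965, 0.0197]
eef_rot: [180.0, 0.0, 92.7]
wrist_force: [-2.1, 0.7, 5.3]
width: 0.0197
grasp_force: 25.0
```

```bash
python3 -m handwheel '[0.45,0,0,0,0,0,0, 0.45,0,0,0,0,0,0, 0.45,0,0,-0.4,0,0,0, 0.45,0,0,-1.6,0,0,0, 0.45,0,0,-3.4,0,0,0]' 25; python3 -c "
from h import *
print(go([.425,-.2,.09],16)[:2])"
```

```text
t: 31.72
ee_pos: [0.6433, -0.296, 0.1042]
eef_rot: [-179.9, -0.1, 92.7]
wrist_force: [-0.3, -0.7, -0.7]
width: 0.0398
grasp_force: 0.0
(array([ 4.25, -8.54,  0.6 ]), array([-0.02, -0.02, -2.21]))
```

```bash
python3 -m handwheel '[0.45,1,-2,0,0,0,-0.5, 0.45,2,-4,0,0,0,-1, 0.45,3,-6,0.3,0,0,-1.6, 0.45,4.2,-8,0.6,0,0,-2.2, 0.45,4.25,-8.54,0.6,0,0,-2.2]' 25; python3 -m handwheel '[0.45,0,0,0,0,0,0, 0.45,0,0,0,0,0,0, 0.45,0,0,0,0,0,0, 0.45,0,0,0,0,0,0, 0.45,0,0,0,0,0,0]' 20; python3 look.py eraser_mid 0.008 w8;
```

```text
t: 32.35
ee_pos: [0.4212, -0.1973, 0.089]
eef_rot: [-179.8, -0.2, 106.0]
wrist_force: [-0.1, 0.0, -0.2]
width: 0.0393
grasp_force: 0.0
t: 32.98
ee_pos: [0.4263, -0.2006, 0.0893]
eef_rot: [-180.0, 0.0, 105.9]
wrist_force: [0.0, -0.3, 0.1]
width: 0.0394
grasp_force: 0.0
0.75 [249.5, 131.0, 271.9, 187.6] [ 421. -168.] [ 421. -168.] [43, 19] long deg -74.2
0.58 [439.5, 0.0, 466.1, 61.3] [563.  20.] [564.  16.] [74, 25] long deg -85.7
33.075 [ 0.4261 -0.2005  0.0893] [-180.    -0.   105.9]
```

View pics/w8.png

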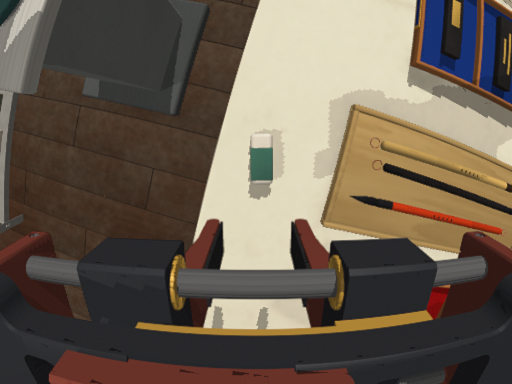

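The eraser at (261,160) is green and white and measures 43 x 19 mm, so it is the one meant.

```bash
python3 -c "
from h import *
print(go([.4215,-.167,-.001],15.8)[:2])"
```

```text
(array([1.34, 0.19, 3.61]), array([-0.  , -0.  ,  0.02]))
```

```bash
python3 -m handwheel '[0.45,1.34,0.19,0.6,0,0,0, 0.45,1.34,0.19,1.8,0,0,0, 0.45,1.34,0.19,2.8,0,0,0, 0.45,1.34,0.19,3.4,0,0,0, 0.45,1.34,0.19,3.6,0,0,0]' 15; python3 -m handwheel '[0.2,0,0,0,0,0,0, 0,0,0,0,0,0,0, 0,0,0,0,0,0,0, 0,0,0,0,0,0,0, 0,0,0,0,0,0,0]' 15; python3 -m handwheel '[0,0,0,-0.3,0,0,0, 0,0,0,-1,0,0,0, 0,0,0,-2,0,0,0, 0,0,0,-3,0,0,0, 0,0,0,-4.2,0,0,0]' 15;  python3 -c "
from h import *
print(go([.562,.2195,.105],3.6)[:2])"
```

```text
t: 33.7
ee_pos: [0.4209, -0.1667, -0.0014]
eef_rot: [-179.9, -0.1, 105.9]
wrist_force: [0.0, 0.4, -0.0]
width: 0.0392
grasp_force: 0.0
t: 34.33
ee_pos: [0.4218, -0.1673, -0.0001]
eef_rot: [180.0, 0.1, 105.9]
wrist_force: [-0.0, 0.3, 5.7]
width: 0.0173
grasp_force: 15.0
t: 34.95
ee_pos: [0.4208, -0.1666, 0.1053]
eef_rot: [-180.0, -0.0, 105.9]
wrist_force: [0.7, 0.2, -0.9]
width: 0.0179
grasp_force: 15.0
(array([1.33e+01, 9.67e+00, 1.00e-02]), array([-0.01, -0.  ,  2.05]))
```

```bash
python3 -m handwheel '[0,1.5,1.1,0,0,0,0.4, 0,3,2.2,0,0,0,0.8, 0,4.5,3.3,0,0,0,1.2, 0,6,4.4,0,0,0,1.6, 0,7.5,5.5,0,0,0,2.05]' 15;  python3 -m handwheel '[0,0,0,0,0,0,0, 0,0,0,0,0,0,0, 0,0,0,0,0,0,0, 0,0,0,0,0,0,0, 0,0,0,0,0,0,0]' 15; python3 -c "
from h import *
print(go([.562,.2195,.105],3.6)[:2])"
```

```text
t: 35.58
ee_pos: [0.5023, 0.0526, 0.1047]
eef_rot: [180.0, 0.0, 93.5]
wrist_force: [0.3, 0.2, -0.7]
width: 0.0176
grasp_force: 15.0
t: 36.2
ee_pos: [0.502, 0.0504, 0.1044]
eef_rot: [-180.0, 0.0, 93.6]
wrist_force: [-0.1, 0.1, -0.0]
width: 0.018
grasp_force: 15.0
(array([ 6.6 ,  2.81, -0.03]), array([-0.  ,  0.  , -0.01]))
```

```bash
python3 -m handwheel '[0,1.6,0.7,0,0,0,0, 0,3.3,1.4,0,0,0,0, 0,5,2.1,0,0,0,0, 0,6.6,2.81,0,0,0,0, 0,6.6,2.81,0,0,0,0]' 15;  python3 look.py tray_yellow 0.012 w9;  python3 -c "
from h import *
print(go([.562,.2195,.010],3.6)[:2])"
```

```text
t: 36.83
ee_pos: [0.5633, 0.2226, 0.1044]
eef_rot: [179.9, -0.0, 93.8]
wrist_force: [0.9, -0.4, 0.6]
width: 0.0179
grasp_force: 15.0
0.74 [207.6, 135.9, 383.0, 240.5] [599. 228.] [601. 235.] [97, 157] long deg 3.5
0.34 [241.2, 198.8, 272.7, 273.0] [567. 183.] [566. 184.] [72, 31] long deg -87.2
36.925 [0.5614 0.2198 0.104 ] [-179.9    0.    93.7]
(array([-0.01,  0.03,  3.76]), array([-0.01,  0.01,  0.01]))
```

View pics/w9.png

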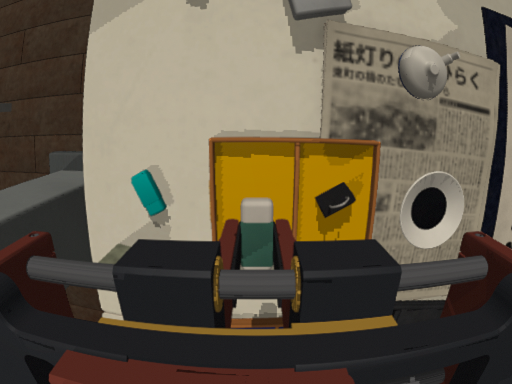

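```bash
python3 -m handwheel '[0,0,0,0.8,0,0,0, 0,0,0,1.8,0,0,0, 0,0,0,2.8,0,0,0, 0,0,0,3.5,0,0,0, 0,0,0,3.76,0,0,0]' 15;  python3 -m handwheel '[0,0,0,0.07,0,0,0, 0,0,0,0.12,0,0,0, 0,0,0,0.18,0,0,0, 0,0,0,0.2,0,0,0, 0,0,0,0.2,0,0,0]' 15
```

```text
t: 37.55
ee_pos: [0.561, 0.2191, 0.0094]
eef_rot: [-179.9, 0.0, 93.6]
wrist_force: [-0.5, 0.1, -1.0]
width: 0.018
grasp_force: 15.0
t: 38.17
ee_pos: [0.562, 0.2202, 0.0055]
eef_rot: [180.0, 0.0, 93.6]
wrist_force: [0.3, -0.1, -0.5]
width: 0.0175
grasp_force: 15.0
```

Next: the last 1.5 mm, release, lift, then on to the grey seal.

```bash
python3 -m handwheel '[0,0,0,0.03,0,0,0, 0,0,0,0.06,0,0,0, 0,0,0,0.08,0,0,0, 0,0,0,0.08,0,0,0, 0,0,0,0.08,0,0,0]' 15;  python3 -m handwheel '[0.4,0,0,0,0,0,0, 0.4,0,0,0,0,0,0, 0.4,0,0,-0.3,0,0,0, 0.4,0,0,-1.6,0,0,0, 0.4,0,0,-3.7,0,0,0]' 15; python3 -c "
from h import *
print(go([.432,.1,.1],3.6)[:2])"
```

```text
t: 38.8
ee_pos: [0.5619, 0.2202, 0.004]
eef_rot: [180.0, 0.0, 93.6]
wrist_force: [-1.7, -0.0, 6.8]
width: 0.0175
grasp_force: 15.0
t: 39.42
ee_pos: [0.5604, 0.2197, 0.0955]
eef_rot: [-179.8, 0.0, 93.6]
wrist_force: [-0.0, 0.2, 0.1]
width: 0.0348
grasp_force: 0.0
(array([-4.46, -5.43, -0.15]), array([-0.04,  0.01,  0.  ]))
```

```bash
python3 -m handwheel '[0.55,-1.1,-1.3,-0.15,0,0,0, 0.55,-2.3,-2.7,-0.15,0,0,0, 0.55,-3.5,-4.1,-0.15,0,0,0, 0.55,-4.46,-5.43,-0.15,0,0,0, 0.55,-4.46,-5.43,-0.15,0,0,0]' 25; python3 -m handwheel '[0.55,0,0,0,0,0,0, 0.55,0,0,0,0,0,0, 0.55,0,0,0,0,0,0, 0.55,0,0,0,0,0,0, 0.55,0,0,0,0,0,0]' 25; python3 look.py seal_c_mid 0.055 w10; python3 look.py eraser_mid 0.012 -
```

```text
t: 40.05
ee_pos: [0.4303, 0.0991, 0.0997]
eef_rot: [-179.8, 0.0, 93.5]
wrist_force: [0.7, 0.4, -0.8]
width: 0.0483
grasp_force: 0.0
t: 40.67
ee_pos: [0.4335, 0.1005, 0.0995]
eef_rot: [-180.0, 0.0, 93.6]
wrist_force: [-0.1, -0.1, -0.3]
width: 0.0483
grasp_force: 0.0
0.83 [235.6, 128.9, 274.2, 171.7] [429. 145.] [429. 145.] [25, 26] long deg 79.2
40.775 [0.4335 0.1004 0.0995] [-180.     0.    93.6]
0.97 [391.6, 52.1, 413.3, 103.1] [562. 220.] [561. 219.] [44, 24] long deg -86.5
0.67 [276.8, 38.5, 313.5, 89.7] [460. 216.] [459. 216.] [42, 21] long deg -62.1
0.64 [237.1, 209.3, 295.7, 255.2] [445.  66.] [445.  66.] [28, 55] long deg 31.5
40.875 [0.4334 0.1003 0.0996] [-180.     0.    93.6]
```

View pics/w10.png

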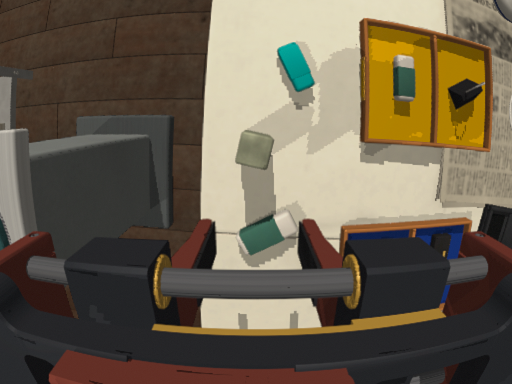

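```bash
python3 -c "
from h import *
print(go([.4295,.146,.015],-10.8)[:2])"
```

```text
(array([ 1.83, -0.04,  3.38]), array([-0. ,  0. ,  2.4]))
```

```bash
python3 -m handwheel '[0.55,1,0,0,0,0,1.2, 0.55,1.83,-0.04,0.2,0,0,2.4, 0.55,1.83,-0.04,1.4,0,0,2.4, 0.55,1.83,-0.04,2.6,0,0,2.4, 0.55,1.83,-0.04,3.38,0,0,2.4]' 25; python3 -m handwheel '[0.4,0,0,0,0,0,0, 0,0,0,0,0,0,0, 0,0,0,0,0,0,0, 0,0,0,0,0,0,0, 0,0,0,0,0,0,0]' 25; python3 -m handwheel '[0,0,0,-0.3,0,0,0, 0,0,0,-1,0,0,0, 0,0,0,-2,0,0,0, 0,0,0,-3,0,0,0, 0,0,0,-3.2,0,0,0]' 25;  python3 -c "
from h import *
print(go([.568,-.298,.095],2.7)[:2])"
```

```text
t: 41.5
ee_pos: [0.4291, 0.1459, 0.014]
eef_rot: [-179.9, 0.0, 79.2]
wrist_force: [0.3, 0.6, 0.0]
width: 0.0481
grasp_force: 0.0
t: 42.12
ee_pos: [0.4303, 0.146, 0.0159]
eef_rot: [179.9, -0.0, 79.2]
wrist_force: [-0.3, 0.3, 7.5]
width: 0.0236
grasp_force: 25.0
t: 42.75
ee_pos: [0.4306, 0.1461, 0.0967]
eef_rot: [179.8, -0.1, 79.2]
wrist_force: [0.6, -0.9, 0.1]
width: 0.0239
grasp_force: 25.0
(array([-16.42,   8.72,   0.08]), array([ 0.03, -0.01, -2.25]))
```

```bash
python3 -m handwheel '[0,-1.6,0.85,0,0,0,-0.5, 0,-3.2,1.7,0,0,0,-1, 0,-4.8,2.55,0,0,0,-1.5, 0,-6.4,3.4,0,0,0,-2, 0,-8,4.25,0,0,0,-2.25]' 25;  python3 -c "
from h import *
print(go([.568,-.298,.095],2.7)[:2])"
```

```text
t: 43.38
ee_pos: [0.4962, -0.0718, 0.0944]
eef_rot: [-179.9, -0.0, 92.8]
wrist_force: [0.3, -0.0, -1.0]
width: 0.0242
grasp_force: 25.0
(array([-9.18,  2.43, -0.03]), array([-0.01, -0.  ,  0.01]))
```

```bash
python3 -m handwheel '[0,-1.8,0.5,0,0,0,0, 0,-3.6,1,0,0,0,0, 0,-5.4,1.4,0,0,0,0, 0,-7.2,1.9,0,0,0,0, 0,-9.1,2.43,0,0,0,0]' 25;  python3 -m handwheel '[0,0,0,0,0,0,0, 0,0,0,0,0,0,0, 0,0,0,0,0,0,0, 0,0,0,0,0,0,0, 0,0,0,0,0,0,0]' 25;python3 look.py tray_red 0.012 w11; python3 -c "
from h import *
print(go([.567,-.298,.028],2.7)[:2])"
```

```text
t: 44.0
ee_pos: [0.5675, -0.2958, 0.0939]
eef_rot: [-179.9, -0.1, 92.7]
wrist_force: [0.4, -0.3, -0.6]
width: 0.0242
grasp_force: 25.0
t: 44.62
ee_pos: [0.5679, -0.2941, 0.0953]
eef_rot: [-180.0, 0.0, 92.8]
wrist_force: [-0.6, 0.2, 0.1]
width: 0.0241
grasp_force: 25.0
0.68 [205.8, 140.0, 381.6, 239.5] [ 604. -287.] [ 602. -278.] [94, 156] long deg 3.2
44.725 [ 0.568  -0.2944  0.0953] [180.    0.   92.7]
(array([-0.14, -0.05,  2.69]), array([0.  , 0.  , 0.01]))
```

View pics/w11.png

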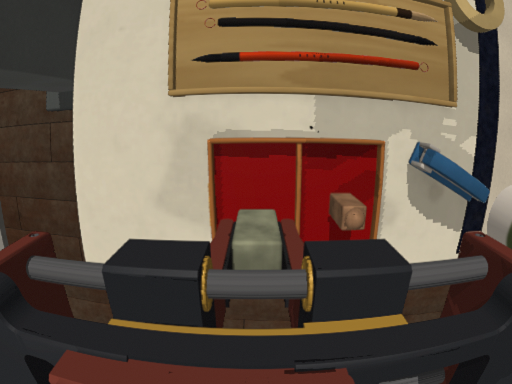

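```bash
python3 -m handwheel '[0,-0.14,-0.05,0.1,0,0,0, 0,-0.14,-0.05,0.8,0,0,0, 0,-0.14,-0.05,1.6,0,0,0, 0,-0.14,-0.05,2.4,0,0,0, 0,-0.14,-0.05,2.75,0,0,0]' 25;  python3 -m handwheel '[0,0,0,0.06,0,0,0, 0,0,0,0.12,0,0,0, 0,0,0,0.18,0,0,0, 0,0,0,0.18,0,0,0, 0,0,0,0.18,0,0,0]' 25; python3 -m handwheel '[0,0,0,0.03,0,0,0, 0,0,0,0.06,0,0,0, 0,0,0,0.08,0,0,0, 0,0,0,0.08,0,0,0, 0,0,0,0.08,0,0,0]' 25
```

```text
t: 45.35
ee_pos: [0.5656, -0.2976, 0.024]
eef_rot: [-179.8, -0.1, 92.7]
wrist_force: [0.3, -0.3, -0.7]
width: 0.0238
grasp_force: 25.0
t: 45.98
ee_pos: [0.5671, -0.2985, 0.0222]
eef_rot: [180.0, 0.0, 92.7]
wrist_force: [-0.2, 0.8, 0.5]
width: 0.0239
grasp_force: 25.0
t: 46.6
ee_pos: [0.5669, -0.2983, 0.02]
eef_rot: [-180.0, 0.0, 92.7]
wrist_force: [0.5, -0.1, 1.4]
width: 0.0236
grasp_force: 25.0
```

```bash
python3 -m handwheel '[0,0,0,0.03,0,0,0, 0.45,0,0,0.03,0,0,0, 0.45,0,0,0.03,0,0,0, 0.45,0,0,-0.5,0,0,0, 0.45,0,0,-2,0,0,0]' 25;  python3 -m handwheel '[0.45,0,0,-2,0,0,0, 0.45,0,0,-4,0,0,0, 0.45,0,-1,-5,0,0,0, 0.45,0,-1,-5,0,0,0, 0.45,0,-1,-5,0,0,0]' 25; python3 - <<'E'
from h import *
for n in ('top','scene'):
    im=ctrl.capture(n)
    if n=='scene': cv2.imwrite('pics/end.png',cv2.resize(im[140:340,180:420],(720,600),interpolation=cv2.INTER_CUBIC))
    for q in ('seal_a_mid','seal_c_mid','ink_stick_a_mid','ink_stick_b_mid','eraser_mid'):
        c=cam(n)
        for m in ctrl.masks_of(q,n)[:2]:
            ys,xs=np.nonzero(m['pixels']); print(n,q,round(m['score'],2),m['bbox'],np.round(atz(n,(xs.mean(),ys.mean()),.03 if 'seal' in q else .012,c)[:2],3))
E
```

```text
t: 47.22
ee_pos: [0.5655, -0.2975, 0.0691]
eef_rot: [-179.8, -0.1, 92.7]
wrist_force: [0.0, -0.9, -0.0]
width: 0.0397
grasp_force: 0.0
t: 47.85
ee_pos: [0.5419, -0.2993, 0.1945]
eef_rot: [-180.0, -0.0, 92.7]
wrist_force: [-0.0, 1.1, -0.1]
width: 0.0394
grasp_force: 0.0
top seal_a_mid 0.61 [376.4, 138.1, 391.6, 147.7] [ 0.645 -0.294]
top seal_a_mid 0.35 [359.7, 127.0, 409.0, 193.5] [ 0.601 -0.288]
top seal_c_mid 0.67 [377.7, 165.2, 394.2, 180.2] [ 0.569 -0.3  ]
top ink_stick_a_mid 0.79 [238.8, 170.8, 267.0, 177.0] [0.564 0.023]
top ink_stick_a_mid 0.48 [376.6, 138.8, 390.3, 146.1] [ 0.649 -0.299]
top ink_stick_b_mid 0.68 [235.0, 142.6, 266.8, 151.2] [0.639 0.03 ]
top eraser_mid 0.64 [162.5, 208.5, 176.4, 223.5] [0.46  0.219]
top eraser_mid 0.53 [162.6, 172.4, 180.1, 181.5] [0.564 0.222]
scene seal_a_mid 0.7 [367.0, 264.3, 381.3, 285.9] [ 0.643 -0.299]
scene seal_a_mid 0.19 [216.4, 149.7, 280.2, 182.4] [0.582 0.182]
scene seal_c_mid 0.79 [335.3, 269.6, 352.6, 296.8] [ 0.569 -0.298]
scene ink_stick_a_mid 0.76 [260.8, 197.4, 277.1, 209.9] [0.561 0.019]
scene ink_stick_b_mid 0.59 [283.8, 183.3, 301.7, 203.3] [0.637 0.026]
scene eraser_mid 0.73 [211.2, 199.9, 232.8, 213.6] [0.443 0.06 ]
scene eraser_mid 0.71 [281.1, 184.5, 304.3, 206.1] [0.637 0.024]
```

View pics/end.png

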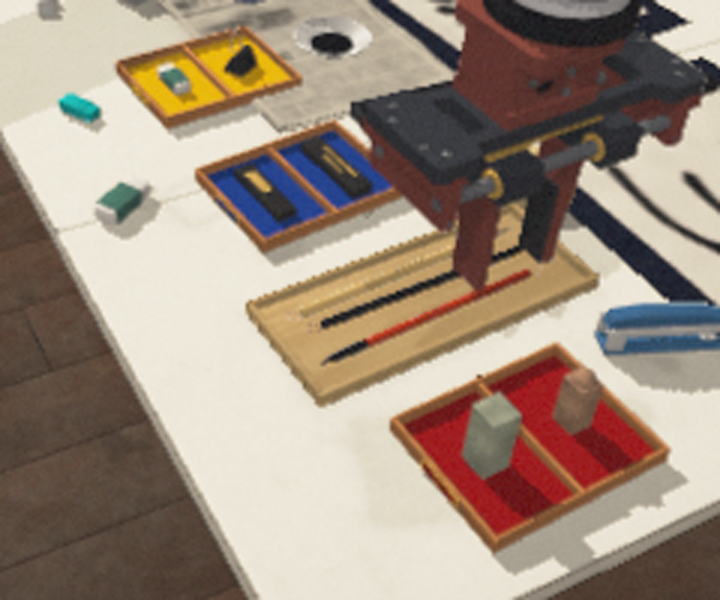

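The picture shows both seals standing in the red tray at (490,435) and (578,400). Both sticks lie flat in the blue tray, and the eraser lies in the yellow near bay at (175,78). The gripper is clear, so I'll hand in.

```bash
python3 -c "
from bench import ctrl
print(ctrl.hand_in())"
```

```text
the job is handed in; nothing more can be done
None
```

I handed the job in at about 48 s of the 134 s allowed; the last pictures show both seals upright in the red tray, both ink sticks flat in the blue and the eraser flat in the near yellow bay, but the hand-in returned no verdict.

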